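# Hang a wheel stirrup on a sprung hook and tug it home

## Robot

A 6-joint arm with a two-finger parallel gripper is mounted at the origin on a cart in front of the work surface, level with it; the furniture and walls round the work are solid. World frame = base frame: x ahead of the robot, y to its left, z up, the work surface at z = 0. Lengths are in m, angles in degrees, forces in N, time in s.
With the tool pointing down it reaches from about 0.375 to 0.9 m from the base axis. Payload 3.1 kg.
Tool frame: the origin (TCP) lies on the centre line of the jaws, within the pads' length; the fingertips stand 8 mm ahead of it and the grasp point (between the pads) lies 11 mm behind it (bot.tip_extent is the distance from the TCP to the fingertips, in m); z points along the fingers, y is the line along which they close (so a half turn about z gives the same grasp; the last joint's range is limited). The gripper opens to 87 mm and grips with 3 to 60 N. Pads are 19 mm wide; open, the fingers measure 117 mm over their backs; the gripper's body (75 mm by 190 mm) begins 51 mm behind the grasp point.
Start: joints at [61.564, 30.224, 82.088, -0, 67.689, -10.227], TCP at [0.195, 0.594, 0.231] pointing down, gripper open.
Joint ranges: [-176.69, 176.69], [-43.24, 126.21], [12.49, 139.97], [-82, 262], [0, 151.66], [-163.58, 163.58]. Speed limits (degrees/s): [159.86, 159.86, 180, 180, 180, 180].

## Interface

Orientations are given as a 3x3 rotation matrix whose columns are the frame's x, y, z axes.
In Python, from rig import bot, vision, workorder gives the robot as it stands.
- The arm moves only by the shell command python3 -m handwheel 'ROWS'. ROWS is JSON, a list of rows, each an object with "delta_rot": the turn, a rotation vector about the tool's x, y, z in rad, a list of three; "xyz": the shift along the tool's x, y, z in mm, a list of three; "hand": the closure, from -1 (fully open) to 1 (shut). A call has exactly 5 rows; each row is the pose to reach, as a shift and turn from the pose commanded when the call began, along the tool's axes at that moment; what a row does not reach only later rows make up. A row lasts 1/8 s, in which the tool goes at most 62.5 mm and 10.7 degrees, less where a joint would pass 70% of its speed; a pose out of reach is approached as far as the arm can. A call with a gripper value outside its range is refused whole. The fingers move at their own pace and stop on an object; the grip force is fixed at half the most. Time passes only in rows, so rows that repeat a pose let the fingers close, or fill a call up. It gives the time, the measured TCP pose, the force, the opening and the grip force at its end, in the units of the state.
- bot.read_state(): the state, without advancing time (a new reading comes with each control period).
- vision.capture(name): name is "scene" or "top"; returns the picture (420x560x3 uint8, red, green, blue); there is no depth.
- vision.camera_model(name): a dict with "camera_matrix" (3x3 intrinsics, pixels), "camera_from_world" (4x4, takes a point from world to camera coordinates). Camera axes: x right, y up, looking along -z (the intrinsics and any distortion apply to the point x, -y, -z); pixel columns grow to the right and rows downward; lengths in m; the calibration is good to about 2 mm. A picture is of the moment at which its call begins. camera_model takes no time and is no camera call.
- workorder.hand_in(): hands the job in; it is judged then, once.
The state is a dict: "time_s": time; "joint_positions": joint angles; "qvel": joint speeds; "tau": joint torques, N m; "position": TCP position; "tcp_rot": TCP orientation; "force": force on the tool from outside, world axes, zero at the start; "moment": the same for the moment, N m; "opening": opening from 0.0 (shut) to 1.0 (fully open); "grasp_force": force on a finger pad.
Only numpy, scipy, OpenCV 4.12 (cv2) and the standard library are available. Lean on these libraries where they do the work, as an engineer would, in place of code of your own. Each camera call takes 0.05 s, during which the arm holds its last target. There are 200 camera calls.

## Task

Pick the grey wheel stirrup up by its red grip and hang it by its steel crossbar on the hook of the blue stand, pushing the bar down past the sprung brass keeper until it sits on the hook. Before letting go, tug down gently on the grip, about 12 N and never more than 22 N on the hook, for a good half second to confirm that it is held, then release it and leave it hanging still. Leave the other parts where they are.

Things in the scene. Friction and masses are not known exactly. Their poses are not given: they have to be found in the camera images.
- grip (a point): Centre of the red grip (22 x 22 mm, 44 mm tall, on a 22 x 40 mm top plate) of a loose grey wheel stirrup: a steel frame of about 0.3 kg, 216 mm tall, standing upright. Axes are the stirrup's: z up, y from cheek to cheek along the crossbar, x through its windows. Symmetric: turned by half a turn it hangs just as well. The grip's centre is 194 mm above the feet, the top plate 22 mm below the centre.
- bar (a point): Centre of the stirrup's polished steel crossbar, 10 mm in diameter, along the stirrup's y, 54 mm straight below the grip's centre; same axes. Below it is an open window 30 mm wide (y) and 62 mm high, above it one 30 mm wide and 21 mm high; the frame beside them is 14 mm deep (x).
- wheel (a point): Centre of the stirrup's yellow wheel, 60 mm in diameter, axle along y, between the cheeks at the bottom: 104 mm below the crossbar, 36 mm above the feet. The two feet reach 25 mm in x and 37 mm in y from the middle. Fixed brackets and a pulley stand in the middle and at the back of the trolley: carry the stirrup high and on the robot's side of them.
- hook_stand: Fixed blue stand. Origin: on the trolley, vertically below the middle of the hook's seat. x points from the hook's tip to the post (16 mm square, 225 mm tall, 70 mm along x), y lies along a bar hung on the hook, z up. The base is 130 x 110 x 10 mm, from -30 to +100 mm in x. Hook, lip and keeper sit on a yellow clamp on the post (hook_head, its origin the middle of the real seat); the hook, once set, is rigid.
- nominal_seat (a point): Nominal middle of the hook's seat, 175 mm above the trolley, axes as the stand's. The real seat lies straight above or below it by up to 8 mm (find it by feel). The hook is a flat bar, 16 mm wide (y), 10 mm thick, upper face the seat; its tip is an upturned lip from x = -13 to -5 mm, 18 mm above the seat. From x = 11 mm on a keeper housing, 18 mm wide, stands 25 mm above the seat.
- keeper (a joint): Sprung brass keeper, 12 mm round, that juts from the housing to x = 2 mm, 15.5 mm above the seat; value: m pushed in, 0 out, 0.007 most (3 N + 0.3 N/mm). The bar goes down between lip and housing, its centre at x = 0 to 2 mm, meets the keeper 23 mm above the seat, needs about 3 to 9 N to pass it, and sits with its centre 5 mm above the seat, the keeper back out over it.
- fork_wheel: Bystander: loose grey fork bracket with a cream wheel, 60 x 82 x 90 mm; origin at the centre of its underside.
- blue_wheel: Bystander: loose blue wheel lying flat, diameter 74 mm, 26 mm high; origin at the centre of its underside.
- channel: Bystander: loose bent channel bracket, 58 x 120 x 31 mm; origin at the centre of its underside.
- grey_sleeve: Bystander: grey rubber sleeve standing upright, diameter 54 mm, 74 mm high; origin at the centre of its underside.
There are look-alikes about, which are no part of the job. What is shaped like the part that bears grip but orange is not meant.

How it is judged (in metres and radians):
On the way, in this order (a step that is already met when the one before it is completed fails the run):
1. the stirrup is lifted off the trolley (height (world z) of bar above 0.165 m and contact force between the fingers and hanger above 0.5 N), for 0.1 s.
2. with the bar sitting on the hook below the keeper, the robot, still holding the stirrup, tugs down so that the hook bears more than 8 N, for 0.4 s (x of bar in the frame of hook_head between -0.006 and 0.008 m and y of bar in the frame of hook_head between -0.012 and 0.012 m and z of bar in the frame of hook_head between 0 and 0.008 m and value of joint keeper below 0.002 m and contact force between hook_head and hanger above 8 N and contact force between the fingers and hanger above 0.5 N), for 0.4 s.
At the end, for the whole second after the job is handed in: The stirrup hangs released, still and upright (0.15 rad) on the hook: bar centre 0 to 8 mm above the seat, -6 to 8 mm in x and within 12 mm in y of the seat's middle, bar within 0.2 rad of the stand's y, keeper sprung out (under 2 mm); the four loose parts within 15 mm of their places (x of bar in the frame of hook_head between -0.006 and 0.008 m and y of bar in the frame of hook_head between -0.012 and 0.012 m and z of bar in the frame of hook_head between 0 and 0.008 m and value of joint keeper below 0.002 m and angle between bar's own z axis and vertical below 0.15 rad and angle between the y axis of bar and the y axis of hook_stand, either way round below 0.2 rad and linear speed of hanger below 0.03 m/s and angular speed of hanger below 0.3 rad/s and contact force between the arm and hanger below 0.1 N); the robot touches nothing.
It fails at once if the hook is loaded with more than 22 N (contact force between hook_head and hanger above 22 N).
It fails at once if a bystander is moved more than 15 mm (distance of any of fork_wheel, blue_wheel, channel, grey_sleeve from where it was at the start of the episode above 0.015 m).
It also fails if it takes over 48 s, if anything falls off the work surface, if the arm or the gripper's body presses on something with over 40 N, if the wrist force passes 120 N, or if a joint passes its speed limit or range.

## Working session

There is one attempt and no reset: what is moved stays moved. The work goes in short steps, Python scripts to look and compute and a shell command to move; the robot and the scene stay as the last step left them, time stands still between calls to the robot, and variables do not carry over. Pictures are saved under pics/ and viewed, at most 10 in all, crops included, and the job is handed in when it is done.

```bash
ls; mkdir -p pics; python3 - <<'E'
from rig import bot,vision
import cv2,json
s=bot.read_state(); print({k:s[k] for k in('time_s','position','tcp_rot','force','opening')})
for n in('scene','top'):
    im=vision.capture(n); cv2.imwrite(f'pics/{n}0.png',im[...,::-1])
    print(n,vision.camera_model(n))
E
```

```text
pics
{'time_s': 0.0, 'position': array([0.19492493, 0.59308954, 0.22956154]), 'tcp_rot': array([[-9.49930207e-01,  3.12460444e-01, -1.03571066e-03],
       [ 3.12461918e-01,  9.49928383e-01, -1.90203629e-03],
       [ 3.89539844e-04, -2.13042187e-03, -9.99997655e-01]]), 'force': array([-0.07880072,  0.07919918, -0.24853341]), 'opening': 0.997815317696938}
scene {'camera_matrix': array([[513.83985303,   0.        , 271.09076217],
       [  0.        , 513.83985303, 211.89216828],
       [  0.        ,   0.        ,   1.        ]]), 'camera_from_world': array([[ 0.82099512, -0.57088456, -0.00760477, -0.42242814],
       [ 0.25022655,  0.34781718,  0.90355403, -0.24823425],
       [-0.51317998, -0.74371636,  0.42840668, -1.14544179],
       [ 0.        ,  0.        ,  0.        ,  1.        ]])}
top {'camera_matrix': array([[463.37553326,   0.        , 275.61604442],
       [  0.        , 463.37553326, 209.9099412 ],
       [  0.        ,   0.        ,   1.        ]]), 'camera_from_world': array([[-2.83317617e-02, -9.99591187e-01, -3.84328031e-03,
        -8.89849664e-03],
       [ 9.93546064e-01, -2.85824688e-02,  1.09769123e-01,
        -4.96294015e-01],
       [-1.09834099e-01, -7.08523371e-04,  9.93949681e-01,
        -1.49110619e+00],
       [ 0.00000000e+00,  0.00000000e+00,  0.00000000e+00,
         1.00000000e+00]])}
```

View pics/scene0.png

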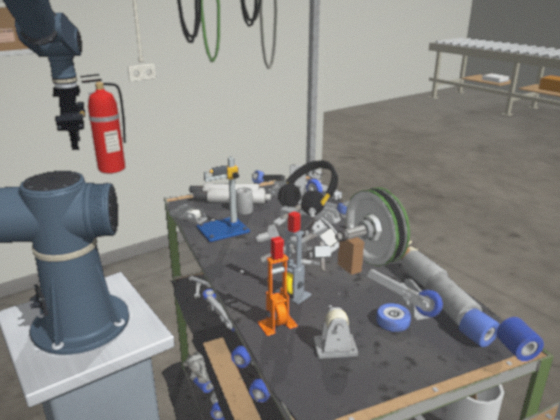

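View pics/top0.png

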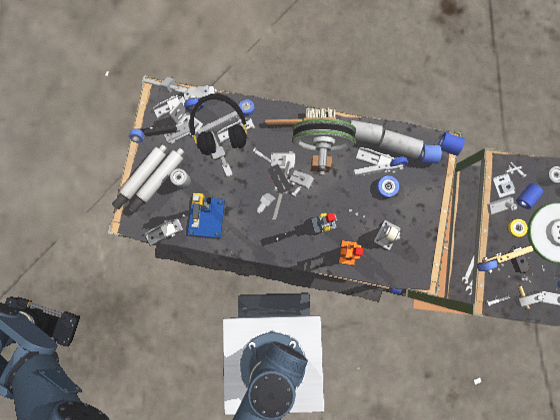

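Candidates: the grey stirrup with a red grip (scene 294,220; top 331,216) and the orange look-alike, also with a red grip (scene 277,245; top 357,253). I choose the grey one with the yellow wheel. The blue stand is at scene 225,215 and top 206,215. A close crop will check the choice while I measure.

```bash
cat > h.py <<'E'
import numpy as np,cv2
from rig import bot,vision
def cam(n):
    m=vision.camera_model(n); return np.array(m['camera_matrix']),np.array(m['camera_from_world'])
def ray(n,uv):
    K,T=cam(n); d=np.linalg.inv(K)@[uv[0],uv[1],1]; d=np.array([d[0],-d[1],-d[2]])
    R=T[:3,:3]; return -R.T@T[:3,3], R.T@d
def onplane(n,uv,z):
    c,d=ray(n,uv); return c+d*(z-c[2])/d[2]
def tri(a,b):
    c1,d1=ray('scene',a); c2,d2=ray('top',b)
    s=np.linalg.lstsq(np.c_[d1,-d2],c2-c1,rcond=None)[0]
    p,q=c1+d1*s[0],c2+d2*s[1]; return (p+q)/2,np.linalg.norm(p-q)
def proj(n,p):
    K,T=cam(n); q=T[:3,:3]@p+T[:3,3]; q=K@[q[0],-q[1],-q[2]]; return q[:2]/q[2]
def blobs(im,f,roi,amin=15):
    x0,y0,x1,y1=roi; hsv=cv2.cvtColor(im,cv2.COLOR_RGB2HSV)
    m=np.zeros(im.shape[:2],np.uint8); m[y0:y1,x0:x1]=f(*[hsv[y0:y1,x0:x1,i].astype(int) for i in range(3)])*255
    cs,_=cv2.findContours(m,cv2.RETR_EXTERNAL,cv2.CHAIN_APPROX_NONE)
    return [c[:,0] for c in cs if cv2.contourArea(c)>=amin]
red=lambda h,s,v:((h<4)|(h>172))&(s>150)&(v>60)
blue=lambda h,s,v:(h>100)&(h<120)&(s>130)&(v>50)
yel=lambda h,s,v:(h>20)&(h<32)&(s>150)&(v>90)
E
python3 - <<'E'
from h import *
S=cv2.imread('pics/scene0.png')[...,::-1].copy();T=cv2.imread('pics/top0.png')[...,::-1].copy()
for n,im,roi in(('scene',S,(255,200,320,310)),('top',T,(310,200,375,270))):
    for nm,f in(('red',red),('yel',yel)):
        for c in blobs(im,f,roi,8): print(n,nm,cv2.boundingRect(c),c.mean(0).round(1),cv2.minAreaRect(c))
for n,im,roi in(('scene',S,(190,150,260,245)),('top',T,(180,185,230,245))):
    for nm,f in(('blue',blue),('yel',yel)):
        for c in blobs(im,f,roi,8):
            print(n,nm,cv2.boundingRect(c),c.mean(0).round(1),cv2.minAreaRect(c))
            if nm=='blue' and n=='top':
                w=np.array([onplane('top',p,.01)[:2] for p in c],np.float32); r=cv2.minAreaRect(w); print('base',r,cv2.boxPoints(r))
cr=lambda im,x,y,w,h,k:cv2.resize(im[y:y+h,x:x+w],None,fx=k,fy=k,interpolation=cv2.INTER_CUBIC)
a=cr(S,250,200,80,140,4);b=cr(T,300,195,90,80,5)[:280,:450];c=cr(T,180,185,60,60,5)[:280,:300]
o=np.zeros((560,790,3),np.uint8);o[:560,:320]=a;o[:280,320:770]=b;o[280:,320:620]=c
o[280:560,620:790]=cr(S,205,150,43,70,4)[:280,:170]
cv2.imwrite('pics/c1.png',o[...,::-1])
E
```

```text
scene red (272, 237, 12, 22) [277.  247.5] ((277.5, 247.5), (21.0, 11.0), 90.0)
scene red (289, 212, 11, 20) [293.9 221.3] ((294.0, 221.5), (19.0, 10.0), 90.0)
scene yel (287, 273, 6, 21) [289.3 283.2] ((289.5, 283.0), (5.0, 20.0), 0.0)
top red (353, 248, 10, 7) [357.9 251. ] ((357.5, 251.0), (6.0, 9.0), 90.0)
top red (326, 213, 9, 9) [330.3 216.9] ((330.058837890625, 216.73532104492188), (7.761139392852783, 8.00367546081543), 75.96376037597656)
top yel (323, 226, 7, 5) [326.4 228.1] ((326.0, 228.0), (4.0, 6.0), 90.0)
top yel (320, 213, 7, 4) [322.8 214.2] ((322.9411926269531, 214.2647247314453), (2.425356388092041, 6.063390731811523), 75.96376037597656)
scene blue (198, 219, 51, 22) [223.8 229.2] ((223.05886840820312, 228.23532104492188), (18.91777801513672, 48.02205276489258), 75.96376037597656)
scene yel (228, 167, 9, 11) [231.3 171.5] ((232.0, 172.0), (10.0, 8.0), 90.0)
top blue (188, 198, 37, 40) [203.4 218. ] ((205.68292236328125, 216.8536376953125), (32.908599853515625, 39.31362533569336), 6.34019136428833)
base ((0.48174604773521423, 0.20906999707221985), (0.10963012278079987, 0.12950944900512695), 82.9375228881836) [[0.41074306 0.16263252]
 [0.53926986 0.14670914]
 [0.55274904 0.25550747]
 [0.42422223 0.27143085]]
top yel (193, 193, 12, 12) [198.1 198.1] ((198.03079223632812, 198.25387573242188), (11.287160873413086, 10.666987419128418), 7.125016689300537)
```

View pics/c1.png

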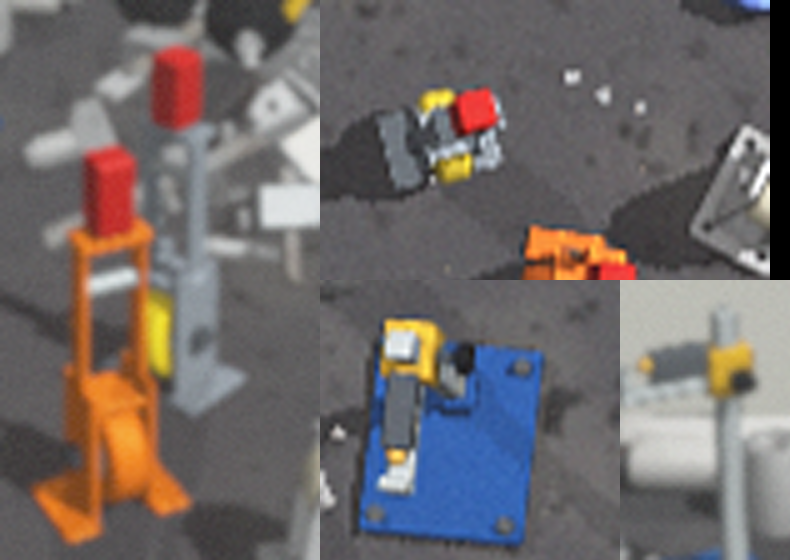

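The crop confirms it: the target is grey with a yellow wheel, and the orange one at scene 277,247 is the look-alike. The stand's hook (brass tip near top 195,220) points towards the robot, with the post behind it.

```bash
python3 - <<'E'
from h import *
print(tri((294,221.5),(330.2,216.9)))
for z in(.194,.205,.216): print(z,onplane('top',(330.2,216.9),z).round(4))
S=cv2.imread('pics/scene0.png')[...,::-1].copy();T=cv2.imread('pics/top0.png')[...,::-1].copy()
c=[c for c in blobs(T,red,(310,200,345,235),8)][0]
r=cv2.minAreaRect(np.array([onplane('top',p,.216)[:2] for p in c],np.float32)); print('grip rect',r)
a=onplane('top',(326.4,228.1),.055);b=onplane('top',(322.8,214.2),.055); print('wheel',a,b,np.degrees(np.arctan2(*(b-a)[1::-1])))
print('keeper',onplane('top',(195.4,220),.19), 'orange',onplane('top',(357.9,251),.216))
x=np.array([.9925,-.123]);o=np.array([.48175,.20907])-.035*x;print('seat',o)
for n in('scene','top'): print(n,proj(n,np.r_[o,.175]),proj(n,np.r_[o+.07*x,.225]))
print('bits',onplane('top',(265,205),.0),onplane('top',(190,198),.2))
E
```

```text
(array([ 0.45264745, -0.18140518,  0.19515297]), np.float64(0.0008322880886630206))
0.194 [ 0.4524 -0.1813  0.194 ]
0.205 [ 0.4514 -0.18    0.205 ]
0.216 [ 0.4504 -0.1787  0.216 ]
grip rect ((0.45087942481040955, -0.17835454642772675), (0.022232549265027046, 0.02292887307703495), 12.404105186462402)
wheel [ 0.42953644 -0.18393829  0.055     ] [ 0.47456037 -0.17418885  0.055     ] 12.21814427634464
keeper [0.45497644 0.21168086 0.19      ] orange [ 0.35102136 -0.25325079  0.216     ]
seat [0.4470125 0.213375 ]
scene [208.17958448 178.08699796] [230.09164239 157.39434123]
top [195.74576195 223.15443416] [195.46375905 197.41689934]
bits [0.51636869 0.01193789 0.        ] [0.51880585 0.22506018 0.2       ]
```

```bash
python3 -m handwheel '[{"xyz":[-46,-37,-15],"delta_rot":[0,0,-0.1],"hand":-1},{"xyz":[-92,-73,-30],"delta_rot":[0,0,-0.2],"hand":-1},{"xyz":[-138,-110,-44],"delta_rot":[0,0,-0.3],"hand":-1},{"xyz":[-184,-146,-58],"delta_rot":[0,0,-0.4],"hand":-1},{"xyz":[-230,-183,-72],"delta_rot":[0,0,-0.532],"hand":-1}]'; cat > g.py <<'E'
import sys; from h import *
# usage: g.py x y z yaw_of_tool_y  -> shift in tool axes (mm), turn
t=np.array([float(v) for v in sys.argv[1:4]]); s=bot.read_state(); R=np.array(s['tcp_rot'])
print('t',s['time_s'],'pos',np.round(s['position'],4),'F',np.round(s['force'],1),'open',round(s['opening'],3),'gf',s['grasp_force'],'q',np.round(s['joint_positions'],0))
print('shift mm',(R.T@(t-s['position'])*1e3).round(1),'yaw y',np.degrees(np.arctan2(R[1,1],R[0,1])).round(2),'tilt',R[:2,2].round(4))
if len(sys.argv)>4: 
    from scipy.spatial.transform import Rotation as Q
    w=np.radians(float(sys.argv[4])); y=np.array([np.cos(w),np.sin(w),0]);z=np.array([0,0,-1.]); D=np.c_[np.cross(y,z),y,z]
    print('turn',Q.from_matrix(R.T@D).as_rotvec().round(4))
E
python3 g.py .45 -.02 .32 102.3
```

```text
time_s: 0.72
position: [0.3572, 0.3463, 0.3027]
tcp_rot: [[-0.976, -0.217, -0.0], [-0.217, 0.976, -0.0], [0.0, -0.0, -1.0]]
force: [0.5, 0.7, 0.7]
opening: 1.004
grasp_force: 0.0
t 0.725 pos [0.3572 0.3463 0.3027] F [0.5 0.7 0.7] open 1.004 gf 0.0 q [ 31.  15.  95.  -0.  70. -71.]
shift mm [ -11.1 -377.7  -17.2] yaw y 102.53 tilt [-0.0002 -0.0002]
turn [-0.0002 -0.0002  0.0041]
```

```bash
python3 -m handwheel '[{"xyz":[-2,-60,-4],"delta_rot":[0,0,0],"hand":-1},{"xyz":[-4,-120,-8],"delta_rot":[0,0,0],"hand":-1},{"xyz":[-6,-180,-12],"delta_rot":[0,0,0],"hand":-1},{"xyz":[-8,-240,-16],"delta_rot":[0,0,0],"hand":-1},{"xyz":[-10,-300,-18],"delta_rot":[0,0,0],"hand":-1}]' >/dev/null;python3 g.py .4512 -.1795 .26 102.3
```

```text
t 1.35 pos [0.4302 0.0551 0.3207] F [0.2 0.5 0.6] open 1.002 gf 0.0 q [  -8.    9.  101.    0.   71. -110.]
shift mm [  29.3 -233.7   60.7] yaw y 102.27 tilt [0.0005 0.0002]
turn [ 0.0001  0.0005 -0.0005]
```

```bash
python3 -m handwheel '[{"xyz":[7,-58,0],"delta_rot":[0,0,0],"hand":-0.6},{"xyz":[15,-117,5],"delta_rot":[0,0,0],"hand":-0.4},{"xyz":[22,-175,20],"delta_rot":[0,0,0],"hand":-0.4},{"xyz":[29,-233,40],"delta_rot":[0,0,0],"hand":-0.4},{"xyz":[29,-233,61],"delta_rot":[0,0,0],"hand":-0.4}]' >/dev/null;python3 g.py .4512 -.1795 .185 102.3
python3 - <<'E'
from h import *
o=[]
for n,roi,k in(('scene',(230,150,360,330),3),('top',(300,180,380,250),5)):
    im=vision.capture(n); x0,y0,x1,y1=roi; o.append(cv2.resize(im[y0:y1,x0:x1],None,fx=k,fy=k,interpolation=cv2.INTER_CUBIC))
    p=proj(n,np.array(bot.read_state()['position'])); print(n,p,[(cv2.boundingRect(c)) for c in blobs(im,red,roi,8)])
c=np.zeros((540,790,3),np.uint8); c[:540,:390]=o[0]; c[:350,390:]=o[1]; cv2.imwrite('pics/c2.png',c[...,::-1])
E
```

```text
t 1.975 pos [ 0.4521 -0.1815  0.2588] F [-0.4  0.3 -0.2] open 0.707 gf 0.0 q [ -35.   17.   99.   -0.   63. -137.]
shift mm [ 0.5  2.3 73.8] yaw y 101.95 tilt [ 0.0015 -0.0021]
turn [-0.0023  0.0011 -0.0061]
scene [292.16571325 196.67446666] [(272, 237, 12, 22), (289, 213, 11, 19)]
top [331.22571431 215.86381196] []
```

View pics/c2.png

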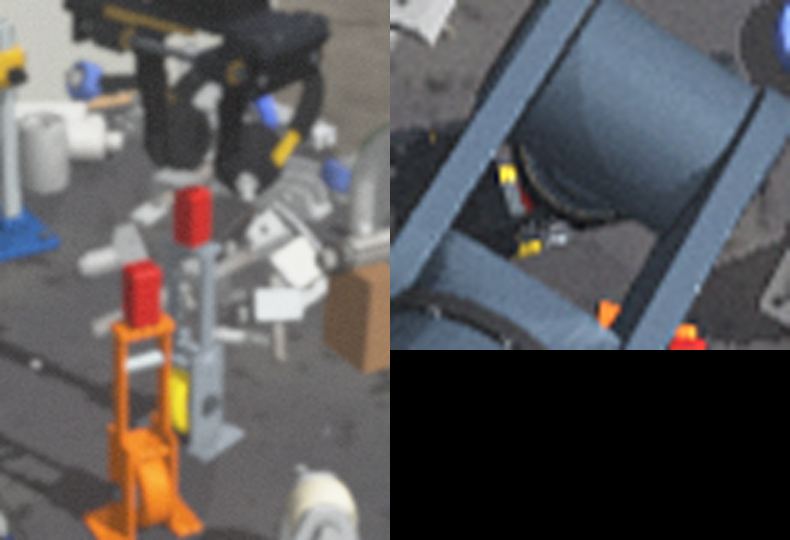

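The open jaws straddle the red grip (scene crop: fingers at x 155 and 240, grip at x 193), so I can descend.

```bash
python3 -m handwheel '[{"xyz":[0,2,20],"delta_rot":[0,0,0],"hand":-0.4},{"xyz":[0,2,40],"delta_rot":[0,0,0],"hand":-0.4},{"xyz":[0,2,58],"delta_rot":[0,0,0],"hand":-0.4},{"xyz":[0,2,73],"delta_rot":[0,0,0],"hand":-0.4},{"xyz":[0,2,73],"delta_rot":[0,0,0],"hand":-0.4}]' >/dev/null;python3 g.py .4512 -.1795 .185 102.3; python3 -m handwheel '[{"xyz":[0,0,0],"delta_rot":[0,0,0],"hand":0},{"xyz":[0,0,0],"delta_rot":[0,0,0],"hand":0.3},{"xyz":[0,0,0],"delta_rot":[0,0,0],"hand":0.6},{"xyz":[0,0,0],"delta_rot":[0,0,0],"hand":1},{"xyz":[0,0,0],"delta_rot":[0,0,0],"hand":1}]' >/dev/null;python3 g.py .4512 -.1795 .185 102.3
```

```text
t 2.7 pos [ 0.4504 -0.1738  0.1863] F [ 0.4 -0.4 -0. ] open 0.701 gf 0.0 q [ -34.   23.  105.    0.   52. -137.]
shift mm [ 0.5 -5.8  1.3] yaw y 102.35 tilt [-0.0017  0.0012]
turn [ 0.0015 -0.0014  0.0009]
t 3.325 pos [ 0.451  -0.1751  0.1866] F [-0.1  0.8 -2.9] open 0.248 gf 29.99839727883227 q [ -34.   23.  105.    0.   52. -137.]
shift mm [ 0.7 -4.4  1.6] yaw y 102.26 tilt [ 0.0003 -0.0002]
turn [-0.0003  0.0003 -0.0006]
```

```bash
python3 -m handwheel '[{"xyz":[0,0,-15],"delta_rot":[0,0,0],"hand":1},{"xyz":[0,0,-45],"delta_rot":[0,0,0],"hand":1},{"xyz":[0,0,-80],"delta_rot":[0,0,0],"hand":1},{"xyz":[0,0,-115],"delta_rot":[0,0,0],"hand":1},{"xyz":[0,0,-130],"delta_rot":[0,0,0],"hand":1}]' >/dev/null;python3 g.py .43 0 .316 83
python3 - <<'E'
from h import *
im=vision.capture('scene'); cv2.imwrite('pics/s3.png',cv2.resize(im[100:330,180:400],None,fx=2.6,fy=2.6,interpolation=cv2.INTER_CUBIC)[...,::-1])
E
```

```text
t 3.95 pos [ 0.4511 -0.1749  0.318 ] F [ 0.5 -0.4 -3.5] open 0.249 gf 29.992518585640937 q [ -34.   13.   95.    0.   72. -137.]
shift mm [-16.6 175.4   1.8] yaw y 102.27 tilt [ 0.0015 -0.0008]
turn [-0.0009  0.0015  0.3364]
```

View pics/s3.png

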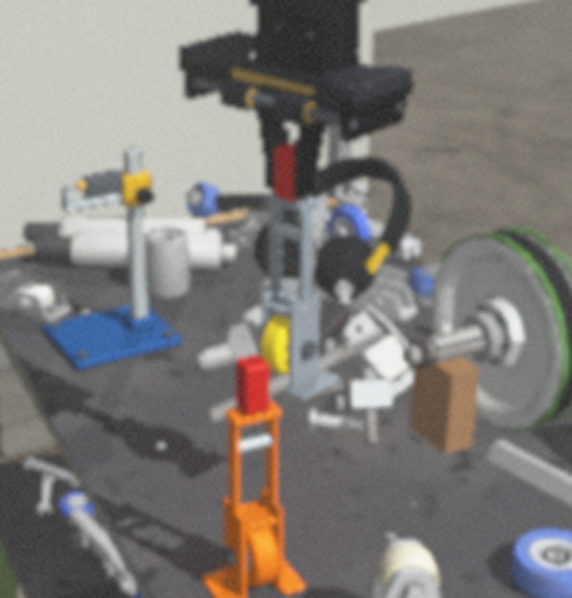

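```bash
python3 -m handwheel '[{"xyz":[0,25,0],"delta_rot":[0,0,0.04],"hand":1},{"xyz":[0,70,0],"delta_rot":[0,0,0.11],"hand":1},{"xyz":[0,120,0],"delta_rot":[0,0,0.19],"hand":1},{"xyz":[0,170,0],"delta_rot":[0,0,0.27],"hand":1},{"xyz":[0,220,0],"delta_rot":[0,0,0.337],"hand":1}]' >/dev/null;python3 g.py .3627 .2239 .316 82.94
```

```text
t 4.625 pos [0.4026 0.0417 0.3154] F [ 0.9  0.1 -2.6] open 0.254 gf 29.98879695078358 q [-10.   6. 105.   0.  69. -93.]
shift mm [ 62.5 175.8  -0.3] yaw y 82.79 tilt [-0.0025  0.0009]
turn [ 0.0006 -0.0026 -0.0027]
```

```bash
python3 -m handwheel '[{"xyz":[17,48,0],"delta_rot":[0,0,0],"hand":1},{"xyz":[34,96,0],"delta_rot":[0,0,0],"hand":1},{"xyz":[50,144,0],"delta_rot":[0,0,0],"hand":1},{"xyz":[62,174,0],"delta_rot":[0,0,0],"hand":1},{"xyz":[62,174,0],"delta_rot":[0,0,0],"hand":1}]' >/dev/null;python3 g.py .3627 .2239 .255 82.94
python3 - <<'E'
from h import *
s=bot.read_state();p=np.array(s['position'])
o=[]
for n,roi,k in(('scene',(150,100,270,280),3),('top',(150,160,250,260),4)):
    im=vision.capture(n); x0,y0,x1,y1=roi; o.append(cv2.resize(im[y0:y1,x0:x1],None,fx=k,fy=k,interpolation=cv2.INTER_CUBIC))
    print(n,'TCP',proj(n,p),[('red',cv2.boundingRect(c)) for c in blobs(im,red,roi,6)],[('yel',cv2.boundingRect(c)) for c in blobs(im,yel,roi,6)])
c=np.zeros((540,780,3),np.uint8); c[:540,:360]=o[0]; c[:400,360:760]=o[1]; cv2.imwrite('pics/c4.png',c[...,::-1])
E
```

```text
t 5.25 pos [0.3621 0.2218 0.3154] F [ 0.1 -0.7 -3.7] open 0.25 gf 29.998300513252616 q [ 16.   8. 102.   0.  70. -67.]
shift mm [-0.6  2.2 60.4] yaw y 83.2 tilt [-0.0031 -0.0004]
turn [-0.0007 -0.003   0.0046]
scene TCP [175.12605634 134.7061804 ] [] [('yel', (170, 181, 5, 14)), ('yel', (228, 167, 9, 11))]
top TCP [183.49493725 251.12605629] [] [('yel', (193, 193, 11, 13))]
```

View pics/c4.png

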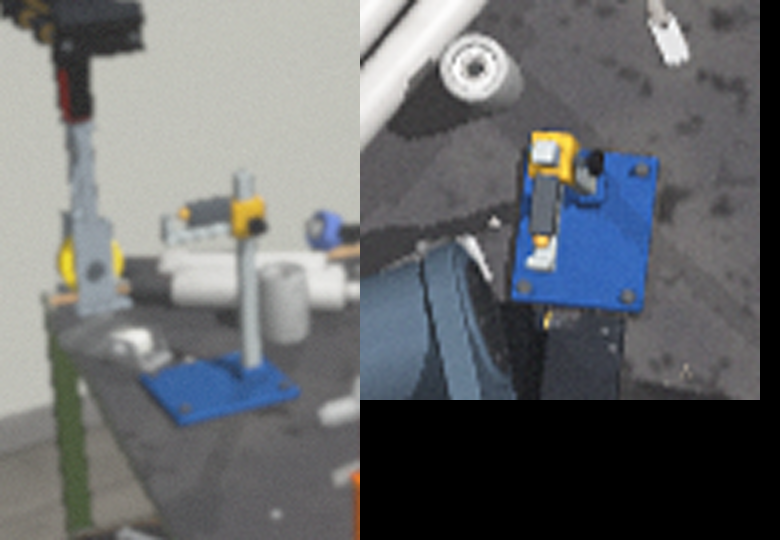

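```bash
python3 - <<'E'
from h import *
X=np.array([.9925,-.123,0]);Y=np.array([.123,.9925,0]);o=np.array([.4470,.2134,0])
def st(p): d=p-o; return np.array([d@X,d@Y,d[2]])*1e3
p,e=tri((211.3,171),(195.3,220.3)); print('keeper tip',st(p),e)
p,e=tri((206,174),(195.3,224.5)); print('lip',st(p),e)
for z in(.185,.193,.201): print(z,'lip from top',st(onplane('top',(195.3,224.5),z)),'keep',st(onplane('top',(195.3,220.3),z)))
S=vision.capture('scene');T=vision.capture('top')
a=cv2.resize(S[150:200,195:245],None,fx=8,fy=8,interpolation=cv2.INTER_CUBIC);b=cv2.resize(T[185:235,175:225],None,fx=8,fy=8,interpolation=cv2.INTER_CUBIC)
cv2.imwrite('pics/c5.png',np.hstack([a,b])[...,::-1])
E
```

```text
keeper tip [  8.28029366  -2.10094227 195.54003999] 0.0030827651245340353
lip [ -5.53796625  -1.52138628 188.98663265] 0.0013094164707966585
0.185 lip from top [ -4.67754783  -1.01055229 185.        ] keep [  7.58021486   0.39293894 185.        ]
0.193 lip from top [ -5.16976921  -2.4859231  193.        ] keep [  7.01543701  -1.09073945 193.        ]
0.201 lip from top [ -5.66199059  -3.9612939  201.        ] keep [  6.45065917  -2.57441783 201.        ]
```

View pics/c5.png

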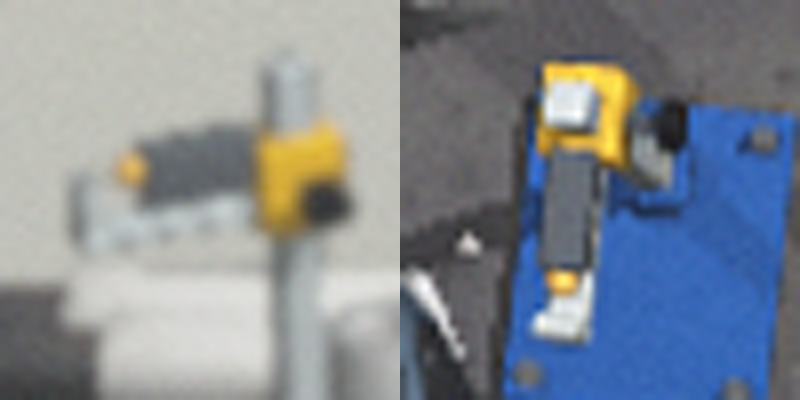

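```bash
python3 - <<'E'
from h import *
X=np.array([.9925,-.123,0]);Y=np.array([.123,.9925,0]);o=np.array([.4470,.2134,0])
def st(p): d=p-o; return np.array([d@X,d@Y,d[2]])*1e3
for z in(.192,.2,.208): print(z,'housing front',st(onplane('top',(195.5,218.2),z)),'lip outer',st(onplane('top',(195.1,227.5),z-.007)), 'post', st(onplane('top',(196.4,198.),.225)))
for dz in(-.008,0,.008):
  w=lambda x,y,z:(proj('scene',o+X*x/1e3+Y*y/1e3+[0,0,.175+dz+z/1e3])-[195,150])*8
  print(dz,'scene crop: lip top',w(-9,0,18).round(),'keeper tip',w(3,0,15.5).round(),'hook underside tip',w(-13,-8,-10).round(),'housing top front',w(11,0,25).round())
E
```

```text
0.192 housing front [ 13.24744123  -0.78704995 192.        ] lip outer [-13.47345704  -1.42867213 185.        ] post [ 68.60994541  -2.88007624 225.        ]
0.2 housing front [ 12.64600275  -2.27143181 200.        ] lip outer [-13.91361345  -2.90156799 193.        ] post [ 68.60994541  -2.88007624 225.        ]
0.208 housing front [ 12.04456426  -3.75581366 208.        ] lip outer [-14.35376986  -4.37446384 201.        ] post [ 68.60994541  -2.88007624 225.        ]
-0.008 scene crop: lip top [ 80. 203.] keeper tip [112. 203.] hook underside tip [ 82. 286.] housing top front [132. 174.]
0 scene crop: lip top [ 78. 182.] keeper tip [111. 182.] hook underside tip [ 81. 265.] housing top front [130. 153.]
0.008 scene crop: lip top [ 77. 160.] keeper tip [109. 161.] hook underside tip [ 79. 244.] housing top front [129. 132.]
```

```bash
python3 -m handwheel '[{"xyz":[0,0,15],"delta_rot":[0,0,0],"hand":1},{"xyz":[0,0,30],"delta_rot":[0,0,0],"hand":1},{"xyz":[0,0,45],"delta_rot":[0,0,0],"hand":1},{"xyz":[0,0,56],"delta_rot":[0,0,0],"hand":1},{"xyz":[0,0,56],"delta_rot":[0,0,0],"hand":1}]' >/dev/null;python3 g.py .4485 .2112 .2595 82.94
```

```text
t 6.075 pos [0.3635 0.2196 0.2598] F [ 0.8 -0.2 -2.9] open 0.248 gf 29.997443149331957 q [ 16.  12. 107.  -0.  61. -67.]
shift mm [-85.3   2.2   0.2] yaw y 82.89 tilt [-0.0022 -0.0007]
turn [-0.001  -0.0021 -0.0009]
```

```bash
python3 -m handwheel '[{"xyz":[-20,0,0],"delta_rot":[0,0,0],"hand":1},{"xyz":[-42,1,0],"delta_rot":[0,0,0],"hand":1},{"xyz":[-64,1,0],"delta_rot":[0,0,0],"hand":1},{"xyz":[-85,1,0],"delta_rot":[0,0,0],"hand":1},{"xyz":[-85,1,0],"delta_rot":[0,0,0],"hand":1}]' >/dev/null;python3 g.py .4485 .2112 .2595 82.94
python3 - <<'E'
from h import *
for i in range(4): print(np.round(bot.read_state()['position'],4)); vision.capture('top') if i<3 else 0
S=vision.capture('scene');T=vision.capture('top')
a=cv2.resize(S[110:230,180:260],None,fx=5,fy=5,interpolation=cv2.INTER_CUBIC);b=cv2.resize(T[165:265,160:236],None,fx=5,fy=6,interpolation=cv2.INTER_CUBIC)
cv2.imwrite('pics/c6.png',np.hstack([a,b])[...,::-1])
E
```

```text
t 6.7 pos [0.4518 0.2107 0.2612] F [ 0.4 -0.1 -2.8] open 0.253 gf 29.99731109244749 q [ 12.  18.  98.  -0.  64. -71.]
shift mm [3.4 0.1 1.7] yaw y 82.89 tilt [0.004  0.0005]
turn [ 0.001   0.0039 -0.001 ]
[0.4518 0.2107 0.2612]
[0.4497 0.2107 0.2608]
[0.4484 0.2107 0.2606]
[0.4478 0.2108 0.2605]
```

View pics/c6.png

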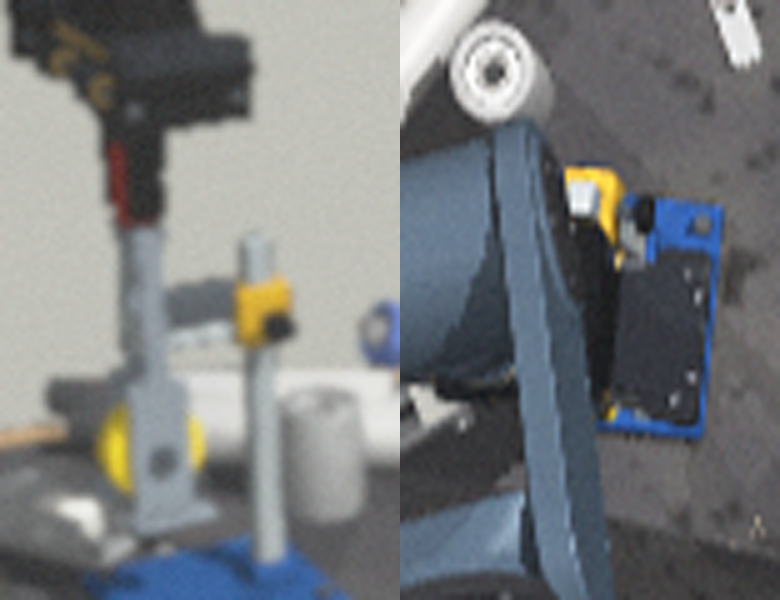

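The stirrup straddles the hook and nothing is touching (the frame hides the lip and keeper, and force equals weight). Now I'll lower it by feel.

```bash
python3 -m handwheel '[{"xyz":[-1,0,2],"delta_rot":[0,0,0],"hand":1},{"xyz":[-1,0,4],"delta_rot":[0,0,0],"hand":1},{"xyz":[-1,0,6],"delta_rot":[0,0,0],"hand":1},{"xyz":[-1,0,6],"delta_rot":[0,0,0],"hand":1},{"xyz":[-1,0,6],"delta_rot":[0,0,0],"hand":1}]' >/dev/null;python3 g.py .4485 .2112 .2595 82.94
```

```text
t 7.575 pos [0.4494 0.2108 0.2545] F [-0.  -1.3 -3. ] open 0.251 gf 29.99755695462227 q [ 12.  19.  99.  -0.  63. -71.]
shift mm [ 0.9  0.3 -5. ] yaw y 82.96 tilt [-0. -0.]
turn [-0.     -0.      0.0004]
```

```bash
python3 -m handwheel '[{"xyz":[0,0,1],"delta_rot":[0,0,0],"hand":1},{"xyz":[0,0,2],"delta_rot":[0,0,0],"hand":1},{"xyz":[0,0,3],"delta_rot":[0,0,0],"hand":1},{"xyz":[0,0,3],"delta_rot":[0,0,0],"hand":1},{"xyz":[0,0,3],"delta_rot":[0,0,0],"hand":1}]' >/dev/null;python3 g.py .4485 .2112 .2595 82.94
```

```text
t 8.2 pos [0.4494 0.2108 0.2515] F [ 0.1 -0.4 -2.7] open 0.249 gf 29.997481594327837 q [ 12.  19.  99.  -0.  63. -71.]
shift mm [ 0.9  0.3 -8. ] yaw y 82.96 tilt [ 0. -0.]
turn [-0.      0.      0.0004]
```

```bash
python3 -m handwheel '[{"xyz":[0,0,1],"delta_rot":[0,0,0],"hand":1},{"xyz":[0,0,2],"delta_rot":[0,0,0],"hand":1},{"xyz":[0,0,2],"delta_rot":[0,0,0],"hand":1},{"xyz":[0,0,2],"delta_rot":[0,0,0],"hand":1},{"xyz":[0,0,2],"delta_rot":[0,0,0],"hand":1}]' >/dev/null;python3 g.py .4485 .2112 .2595 82.94
```

```text
t 8.825 pos [0.4494 0.2108 0.2496] F [-0.3  0.3 -3.5] open 0.251 gf 29.99737028265372 q [ 12.  19.  99.  -0.  62. -71.]
shift mm [ 0.9  0.3 -9.9] yaw y 82.96 tilt [ 0.0001 -0.    ]
turn [-0.      0.0001  0.0004]
```

```bash
python3 -m handwheel '[{"xyz":[0,0,1],"delta_rot":[0,0,0],"hand":1},{"xyz":[0,0,2],"delta_rot":[0,0,0],"hand":1},{"xyz":[0,0,2],"delta_rot":[0,0,0],"hand":1},{"xyz":[0,0,2],"delta_rot":[0,0,0],"hand":1},{"xyz":[0,0,2],"delta_rot":[0,0,0],"hand":1}]' >/dev/null;python3 g.py .4485 .2112 .2595 82.94
```

```text
t 9.45 pos [0.4493 0.2108 0.2476] F [-0.1  0.2 -2.1] open 0.25 gf 29.99733498087153 q [ 12.  19.  99.  -0.  62. -71.]
shift mm [  0.9   0.3 -11.9] yaw y 82.97 tilt [-0.     -0.0001]
turn [-0.0001 -0.      0.0004]
```

```bash
python3 -m handwheel '[{"xyz":[0,0,1],"delta_rot":[0,0,0],"hand":1},{"xyz":[0,0,2],"delta_rot":[0,0,0],"hand":1},{"xyz":[0,0,2],"delta_rot":[0,0,0],"hand":1},{"xyz":[0,0,2],"delta_rot":[0,0,0],"hand":1},{"xyz":[0,0,2],"delta_rot":[0,0,0],"hand":1}]' >/dev/null;python3 g.py .4485 .2112 .2595 82.94
```

```text
t 10.075 pos [0.4487 0.2106 0.2452] F [-4.1 -0.  -0.9] open 0.248 gf 29.997671954333782 q [ 12.  19.  99.  -0.  62. -71.]
shift mm [  0.3   0.6 -14.3] yaw y 82.97 tilt [-0.0016 -0.0006]
turn [-0.0008 -0.0015  0.0006]
```

The sideways push of about 4 N along -x shows the keeper is yielding, so I'll carry on down.

```bash
python3 -m handwheel '[{"xyz":[0,0,1],"delta_rot":[0,0,0],"hand":1},{"xyz":[0,0,2],"delta_rot":[0,0,0],"hand":1},{"xyz":[0,0,3],"delta_rot":[0,0,0],"hand":1},{"xyz":[0,0,3],"delta_rot":[0,0,0],"hand":1},{"xyz":[0,0,3],"delta_rot":[0,0,0],"hand":1}]' >/dev/null;python3 g.py .4485 .2112 .2595 82.94
```

```text
t 10.7 pos [0.4489 0.2108 0.2421] F [-4.7 -0.2 -2.5] open 0.246 gf 29.99767550267279 q [ 12.  19.  99.   0.  61. -71.]
shift mm [  0.5   0.3 -17.4] yaw y 82.96 tilt [-0.0012 -0.0001]
turn [-0.0002 -0.0012  0.0004]
```

```bash
python3 -m handwheel '[{"xyz":[0,0,1],"delta_rot":[0,0,0],"hand":1},{"xyz":[0,0,2],"delta_rot":[0,0,0],"hand":1},{"xyz":[0,0,3],"delta_rot":[0,0,0],"hand":1},{"xyz":[0,0,3],"delta_rot":[0,0,0],"hand":1},{"xyz":[0,0,3],"delta_rot":[0,0,0],"hand":1}]' >/dev/null;python3 g.py .4485 .2112 .2595 82.94
```

```text
t 11.325 pos [0.449  0.2107 0.2392] F [-4.2  1.1 -3.4] open 0.248 gf 29.99759315745905 q [ 12.  20. 100.   0.  61. -71.]
shift mm [  0.6   0.4 -20.3] yaw y 82.96 tilt [-0.0009 -0.0002]
turn [-0.0003 -0.0009  0.0004]
```

```bash
python3 -m handwheel '[{"xyz":[0,0,1],"delta_rot":[0,0,0],"hand":1},{"xyz":[0,0,2],"delta_rot":[0,0,0],"hand":1},{"xyz":[0,0,3],"delta_rot":[0,0,0],"hand":1},{"xyz":[0,0,3],"delta_rot":[0,0,0],"hand":1},{"xyz":[0,0,3],"delta_rot":[0,0,0],"hand":1}]' >/dev/null;python3 g.py .4485 .2112 .2595 82.94
```

```text
t 11.95 pos [0.4491 0.2108 0.2362] F [-4.   0.2 -5.5] open 0.254 gf 29.99760297127068 q [ 12.  20. 100.   0.  60. -71.]
shift mm [  0.7   0.3 -23.3] yaw y 82.96 tilt [-0.0007 -0.    ]
turn [-0.0001 -0.0007  0.0004]
```

```bash
python3 -m handwheel '[{"xyz":[0,0,1],"delta_rot":[0,0,0],"hand":1},{"xyz":[0,0,2],"delta_rot":[0,0,0],"hand":1},{"xyz":[0,0,2],"delta_rot":[0,0,0],"hand":1},{"xyz":[0,0,2],"delta_rot":[0,0,0],"hand":1},{"xyz":[0,0,2],"delta_rot":[0,0,0],"hand":1}]' >/dev/null;python3 g.py .4485 .2112 .2595 82.94
```

```text
t 12.575 pos [0.4492 0.2108 0.2344] F [-3.7  1.3 -5.3] open 0.25 gf 29.99760802835226 q [ 12.  20. 100.   0.  60. -71.]
shift mm [  0.8   0.3 -25.1] yaw y 82.97 tilt [-0.0004 -0.0001]
turn [-0.0001 -0.0003  0.0005]
```

Past the keeper's middle: it now pulls the bar down (Fz -5.3). Next, 1 to 2 mm steps to the seat.

```bash
python3 -m handwheel '[{"xyz":[0,0,1],"delta_rot":[0,0,0],"hand":1},{"xyz":[0,0,2],"delta_rot":[0,0,0],"hand":1},{"xyz":[0,0,2],"delta_rot":[0,0,0],"hand":1},{"xyz":[0,0,2],"delta_rot":[0,0,0],"hand":1},{"xyz":[0,0,2],"delta_rot":[0,0,0],"hand":1}]' >/dev/null;python3 g.py .4485 .2112 .2595 82.94
```

```text
t 13.2 pos [0.4493 0.2106 0.2325] F [-2.9 -1.8 -7.8] open 0.25 gf 29.998126714490354 q [ 12.  20. 100.  -0.  60. -71.]
shift mm [  0.9   0.5 -27. ] yaw y 82.97 tilt [-0.0002 -0.0006]
turn [-0.0006 -0.0002  0.0005]
```

```bash
python3 -m handwheel '[{"xyz":[0,0,0.5],"delta_rot":[0,0,0],"hand":1},{"xyz":[0,0,1],"delta_rot":[0,0,0],"hand":1},{"xyz":[0,0,1],"delta_rot":[0,0,0],"hand":1},{"xyz":[0,0,1],"delta_rot":[0,0,0],"hand":1},{"xyz":[0,0,1],"delta_rot":[0,0,0],"hand":1}]' >/dev/null;python3 g.py .4485 .2112 .2595 82.94
```

```text
t 13.825 pos [0.4495 0.2105 0.2315] F [-2.2  0.  -7. ] open 0.247 gf 29.9979016603902 q [ 12.  20. 100.  -0.  60. -71.]
shift mm [  1.    0.6 -28. ] yaw y 82.98 tilt [ 0.0001 -0.0008]
turn [-0.0008  0.0002  0.0007]
```

```bash
python3 -m handwheel '[{"xyz":[0,0,0.5],"delta_rot":[0,0,0],"hand":1},{"xyz":[0,0,1],"delta_rot":[0,0,0],"hand":1},{"xyz":[0,0,1],"delta_rot":[0,0,0],"hand":1},{"xyz":[0,0,1],"delta_rot":[0,0,0],"hand":1},{"xyz":[0,0,1],"delta_rot":[0,0,0],"hand":1}]' >/dev/null;python3 g.py .4485 .2112 .2595 82.94
```

```text
t 14.45 pos [0.45   0.2109 0.2308] F [-1.4  0.2 -5. ] open 0.247 gf 29.997473491821438 q [ 12.  20. 100.  -0.  59. -71.]
shift mm [  1.5   0.2 -28.7] yaw y 82.96 tilt [0.0014 0.0002]
turn [0.0003 0.0014 0.0004]
```

```bash
python3 -m handwheel '[{"xyz":[0,0,0.5],"delta_rot":[0,0,0],"hand":1},{"xyz":[0,0,1],"delta_rot":[0,0,0],"hand":1},{"xyz":[0,0,1],"delta_rot":[0,0,0],"hand":1},{"xyz":[0,0,1],"delta_rot":[0,0,0],"hand":1},{"xyz":[0,0,1],"delta_rot":[0,0,0],"hand":1}]' >/dev/null;python3 g.py .4485 .2112 .2595 82.94
```

```text
t 15.075 pos [0.4496 0.2108 0.2297] F [-0.7 -0.  -2.7] open 0.249 gf 29.99745081178844 q [ 12.  20. 100.  -0.  59. -71.]
shift mm [  1.1   0.2 -29.8] yaw y 82.97 tilt [0.0006 0.0001]
turn [0.0002 0.0005 0.0004]
```

```bash
python3 -m handwheel '[{"xyz":[0,0,0.5],"delta_rot":[0,0,0],"hand":1},{"xyz":[0,0,0.5],"delta_rot":[0,0,0],"hand":1},{"xyz":[0,0,0.5],"delta_rot":[0,0,0],"hand":1},{"xyz":[0,0,0.5],"delta_rot":[0,0,0],"hand":1},{"xyz":[0,0,0.5],"delta_rot":[0,0,0],"hand":1}]' >/dev/null;python3 g.py .4485 .2112 .2595 82.94
```

```text
t 15.7 pos [0.4493 0.2108 0.229 ] F [-0.4 -0.3 -3.4] open 0.25 gf 29.99740375438705 q [ 12.  20. 100.   0.  59. -71.]
shift mm [  0.9   0.3 -30.5] yaw y 82.96 tilt [-0.0001 -0.    ]
turn [-0.     -0.0001  0.0004]
```

```bash
python3 -m handwheel '[{"xyz":[0,0,0.5],"delta_rot":[0,0,0],"hand":1},{"xyz":[0,0,0.5],"delta_rot":[0,0,0],"hand":1},{"xyz":[0,0,0.5],"delta_rot":[0,0,0],"hand":1},{"xyz":[0,0,0.5],"delta_rot":[0,0,0],"hand":1},{"xyz":[0,0,0.5],"delta_rot":[0,0,0],"hand":1}]' >/dev/null;python3 g.py .4485 .2112 .2595 82.94
```

```text
t 16.325 pos [0.4494 0.2108 0.2287] F [-0.2  0.2 -0.5] open 0.251 gf 29.997249548323452 q [ 12.  21. 100.  -0.  59. -71.]
shift mm [  1.    0.3 -30.8] yaw y 82.96 tilt [0.0002 0.    ]
turn [0.0001 0.0002 0.0004]
```

The seat is felt: the hook now bears about 2.5 N. I'll press on in small steps; the target is a force reading of Fz about +9, which puts the hook at 12 N.

```bash
python3 -m handwheel '[{"xyz":[0,0,0.4],"delta_rot":[0,0,0],"hand":1},{"xyz":[0,0,0.4],"delta_rot":[0,0,0],"hand":1},{"xyz":[0,0,0.4],"delta_rot":[0,0,0],"hand":1},{"xyz":[0,0,0.4],"delta_rot":[0,0,0],"hand":1},{"xyz":[0,0,0.4],"delta_rot":[0,0,0],"hand":1}]' >/dev/null;python3 g.py .4485 .2112 .2595 82.94
```

```text
t 16.95 pos [0.4495 0.2108 0.2286] F [-0.8 -0.8  5.6] open 0.251 gf 29.997347448952496 q [ 12.  21. 100.  -0.  59. -71.]
shift mm [  1.    0.2 -30.9] yaw y 82.97 tilt [0.0005 0.0001]
turn [0.0002 0.0005 0.0005]
```

```bash
python3 -m handwheel '[{"xyz":[0,0,0.4],"delta_rot":[0,0,0],"hand":1},{"xyz":[0,0,0.4],"delta_rot":[0,0,0],"hand":1},{"xyz":[0,0,0.4],"delta_rot":[0,0,0],"hand":1},{"xyz":[0,0,0.4],"delta_rot":[0,0,0],"hand":1},{"xyz":[0,0,0.4],"delta_rot":[0,0,0],"hand":1}]' >/dev/null;python3 g.py .4485 .2112 .2595 82.94
```

```text
t 17.575 pos [0.4495 0.2108 0.2285] F [-1.8 -0.1  8.1] open 0.249 gf 29.997535231523216 q [ 12.  21. 100.  -0.  59. -71.]
shift mm [  1.    0.2 -31. ] yaw y 82.97 tilt [0.0008 0.0001]
turn [0.0002 0.0008 0.0005]
```

```bash
for i in 1; do python3 -m handwheel '[{"xyz":[0,0,0.1],"delta_rot":[0,0,0],"hand":1},{"xyz":[0,0,0.1],"delta_rot":[0,0,0],"hand":1},{"xyz":[0,0,0.1],"delta_rot":[0,0,0],"hand":1},{"xyz":[0,0,0.1],"delta_rot":[0,0,0],"hand":1},{"xyz":[0,0,0.1],"delta_rot":[0,0,0],"hand":1}]'|grep force; done; python3 -m handwheel '[{"xyz":[0,0,0],"delta_rot":[0,0,0],"hand":1},{"xyz":[0,0,0],"delta_rot":[0,0,0],"hand":1},{"xyz":[0,0,0],"delta_rot":[0,0,0],"hand":1},{"xyz":[0,0,0],"delta_rot":[0,0,0],"hand":1},{"xyz":[0,0,0],"delta_rot":[0,0,0],"hand":1}]' >/dev/null;python3 g.py .4485 .2112 .2595 82.94
```

```text
force: [-2.8, -0.6, 8.0]
grasp_force: 30.0
t 18.825 pos [0.4495 0.2108 0.2286] F [-2.3 -1.1  8.1] open 0.254 gf 29.99764000531286 q [ 12.  21. 100.  -0.  59. -71.]
shift mm [  1.    0.2 -30.9] yaw y 82.97 tilt [0.0008 0.0001]
turn [0.0002 0.0008 0.0005]
```

The tug of about 11 N on the hook held for over 1.2 s. Now I'll unload and open.

```bash
python3 -m handwheel '[{"xyz":[0,0,-0.4],"delta_rot":[0,0,0],"hand":1},{"xyz":[0,0,-0.8],"delta_rot":[0,0,0],"hand":1},{"xyz":[0,0,-0.8],"delta_rot":[0,0,0],"hand":1},{"xyz":[0,0,-0.8],"delta_rot":[0,0,0],"hand":1},{"xyz":[0,0,-0.8],"delta_rot":[0,0,0],"hand":1}]'|grep force;  python3 -m handwheel '[{"xyz":[0,0,0],"delta_rot":[0,0,0],"hand":0.45},{"xyz":[0,0,0],"delta_rot":[0,0,0],"hand":0.3},{"xyz":[0,0,0],"delta_rot":[0,0,0],"hand":0.1},{"xyz":[0,0,0],"delta_rot":[0,0,0],"hand":-0.1},{"xyz":[0,0,0],"delta_rot":[0,0,0],"hand":-0.3}]' >/dev/null;python3 g.py .4485 .2112 .2595 82.94
```

```text
force: [-0.1, -0.3, 5.3]
grasp_force: 30.0
t 20.075 pos [0.4494 0.2108 0.2284] F [-0.9 -0.6 -0.4] open 0.577 gf 0.0 q [ 12.  21. 100.  -0.  59. -71.]
shift mm [  0.9   0.3 -31.1] yaw y 82.96 tilt [-0. -0.]
turn [-0.     -0.      0.0004]
```

Released, with force zero. I'll retract upward and look.

```bash
python3 -m handwheel '[{"xyz":[0,0,-8],"delta_rot":[0,0,0],"hand":-0.4},{"xyz":[0,0,-25],"delta_rot":[0,0,0],"hand":-0.4},{"xyz":[0,0,-50],"delta_rot":[0,0,0],"hand":-0.4},{"xyz":[0,0,-80],"delta_rot":[0,0,0],"hand":-0.4},{"xyz":[0,0,-110],"delta_rot":[0,0,0],"hand":-0.4}]'|grep force; python3 -m handwheel '[{"xyz":[40,0,0],"delta_rot":[0,0,0],"hand":-0.4},{"xyz":[60,-50,0],"delta_rot":[0,0,0],"hand":-0.4},{"xyz":[60,-110,0],"delta_rot":[0,0,0],"hand":-0.4},{"xyz":[60,-170,0],"delta_rot":[0,0,0],"hand":-0.4},{"xyz":[60,-220,0],"delta_rot":[0,0,0],"hand":-0.4}]'|grep force
python3 - <<'E'
from h import *
S=vision.capture('scene');T=vision.capture('top'); print(bot.read_state()['time_s'],[cv2.boundingRect(c) for c in blobs(S,red,(180,100,250,220),8)])
a=cv2.resize(S[110:230,180:260],None,fx=5,fy=5,interpolation=cv2.INTER_CUBIC);b=cv2.resize(T[165:265,160:236],None,fx=5,fy=6,interpolation=cv2.INTER_CUBIC)
cv2.imwrite('pics/c7.png',np.hstack([a,b])[...,::-1])
E
```

```text
force: [-0.2, 0.5, 0.5]
grasp_force: 0.0
force: [1.8, 0.1, -0.1]
grasp_force: 0.0
21.425 [(205, 150, 7, 15)]
```

View pics/c7.png

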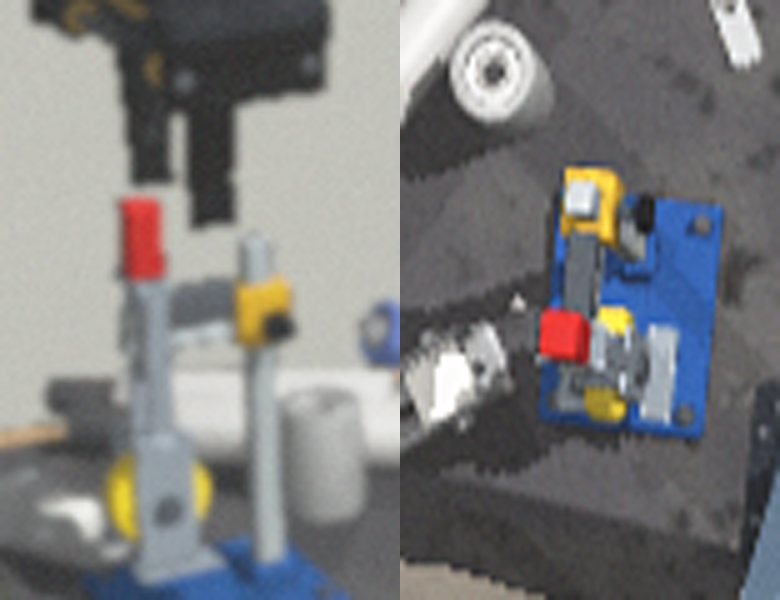

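It hangs on the hook, almost upright (grip at scene 208,158). I'll wait for any swing to die and check that it is still.

```bash
for i in 1 2 3; do python3 -m handwheel '[{"xyz":[0,0,0],"delta_rot":[0,0,0],"hand":-0.4},{"xyz":[0,0,0],"delta_rot":[0,0,0],"hand":-0.4},{"xyz":[0,0,0],"delta_rot":[0,0,0],"hand":-0.4},{"xyz":[0,0,0],"delta_rot":[0,0,0],"hand":-0.4},{"xyz":[0,0,0],"delta_rot":[0,0,0],"hand":-0.4}]'>/dev/null; python3 - <<'E'
from h import *
for i in range(4):
    S=vision.capture('scene');T=vision.capture('top')
    m=lambda c:c.mean(0).round(2)
    r=max(blobs(S,red,(195,140,225,175),8),key=len); t=max(blobs(T,red,(175,205,215,235),8),key=len)
    w=max(blobs(S,yel,(195,195,225,225),3),key=len)
    print(bot.read_state()['time_s'],m(r),m(t),m(w))
p,e=tri(cv2.minAreaRect(r)[0],cv2.minAreaRect(t)[0]); print('grip',p,e)
E
done
```

```text
22.15 [207.81 157.42] [192.38 220.55] [204.  209.5]
22.25 [207.83 157.42] [192.38 220.55] [204.04 209.5 ]
22.35 [207.81 157.42] [192.38 220.55] [204.11 209.5 ]
22.45 [207.89 157.44] [192.38 220.55] [204.07 209.5 ]
grip [0.45032213 0.21167385 0.23787633] 0.0009264824451663198
23.175 [207.83 157.44] [192.38 220.55] [204.11 209.5 ]
23.275 [207.86 157.44] [192.38 220.55] [204.11 209.5 ]
23.375 [207.83 157.44] [192.38 220.55] [204.07 209.5 ]
23.475 [207.83 157.42] [192.38 220.55] [204.07 209.5 ]
grip [0.45032213 0.21167385 0.23787633] 0.0009264824451663198
24.2 [207.83 157.42] [192.38 220.55] [204.07 209.5 ]
24.3 [207.86 157.42] [192.38 220.55] [204.11 209.5 ]
24.4 [207.83 157.42] [192.38 220.55] [204.07 209.5 ]
24.5 [207.83 157.39] [192.38 220.55] [204.07 209.5 ]
grip [0.45032213 0.21167385 0.23787633] 0.0009264824451663198
```

```bash
python3 -c "
from rig import workorder
print(workorder.hand_in())"
```

```text
the job is handed in; nothing more can be done
None
```

I hung the grey stirrup by its crossbar on the blue stand's hook, below the keeper. It took about an 11 N tug for over 1.2 s before I let go, and the last camera checks showed it still and upright. I've handed the job in, but the hand-in returned no verdict.

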